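# Set the probe arm over a deep test well and bring the probe to its contact

### The arm

A 6-joint arm with a two-finger parallel gripper is mounted at the origin on the work surface. World frame = base frame: x ahead of the robot, y to its left, z up, the work surface at z = 0. Lengths are in mm, angles in rad, forces in N, time in s.
With the tool pointing down it reaches from about 375 to 975 mm from the base axis. Payload 3.8 kg.
Tool frame: the origin (TCP) lies midway between the tips of the shut fingers; the grasp point (between the pads) lies 19 mm behind it; z points along the fingers, y is the direction in which the jaws open and shut (so a half turn about z gives the same grasp; the last joint's range is limited). The gripper opens to 85 mm and grips with 20 to 120 N. Pads are 22 mm wide; open, the fingers measure 114 mm over their backs; the gripper's body (76 mm by 85 mm) begins 54 mm behind the grasp point. The pads swing forward as they close: fully open they stand 13 mm farther back than shut.
Start: joints at [1.268, 0.264, 1.604, -0, 1.274, -0.037], TCP at [177.308, 651.291, 231.28] pointing down, gripper open.
Joint ranges: [-2.63, 2.63], [-0.94, 2.18], [0.31, 2.57], [-1.31, 4.45], [0, 2.66], [-2.55, 2.55]. Speed limits (rad/s): [2.57, 2.57, 3.14, 3.14, 3.14, 3.14].

### API

Orientations are given as a rotation vector (axis times angle).
In Python, from workcell import robot gives the robot as it stands.
- The arm moves only by the shell command python3 -m crank 'ROWS'. ROWS is JSON, a list of rows, each an object of numbers: "rx", "ry", "rz": the turn, a rotation vector about the tool's x, y, z in rad; "dx", "dy", "dz": the shift along the tool's x, y, z in m; "claw": the closure, from 0 (fully open) to 1 (shut). In form: [{"rx": .., "ry": .., "rz": .., "dx": .., "dy": .., "dz": .., "claw": ..}, ...]. A call has 1 to 12 rows; each row is the pose to reach, as a shift and turn from the pose commanded when the call began, along the tool's axes at that moment; what a row does not reach only later rows make up. A row lasts 1/8 s, in which the tool goes at most 62.5 mm and 10.7 degrees, less where a joint would pass 70% of its speed; a pose out of reach is approached as far as the arm can. A call with a gripper value outside its range is refused whole. The fingers move at their own pace and stop on an object; the grip force is fixed at half the most. Time passes only in rows, so rows that repeat a pose let the fingers close. It gives the time, the measured TCP pose, the force and the opening at its end, in the units of the state.
- robot.sense(): the state, without advancing time (a new reading comes with each control period).
- robot.snapshot(name): name is "scene" or "side" or "wrist"; returns a dict with "color" (420x560x3 uint8, blue, green, red), "range_z" (420x560 float32, mm along the optical axis (not along the pixel's ray), 0 where there is no reading), "fovy" (degrees; the focal length in pixels is half the picture's height over the tangent of half this angle, whatever the lens; pixels are square), "cx", "cy" (the principal point, pixels), "cam_to_world" (4x4, takes a point from camera to world coordinates). Camera axes: x right, y up, looking along -z (the intrinsics and any distortion apply to the point x, -y, -z); pixel columns grow to the right and rows downward; lengths in mm; the calibration is good to about 2 mm. A picture is of the moment at which its call begins.
- robot.finish_job(): hands the job in, once; it reports no verdict.
The state is a dict: "t": time; "joint_pos": joint angles; "joint_vel": joint speeds; "joint_torque": joint torques, N m; "tcp_pos": TCP position; "tool_rot": TCP orientation; "contact_force": force on the tool from outside, world axes, zero at the start; "torque": the same for the moment, N m; "gripper_width": opening from 0.0 (shut) to 1.0 (fully open).
Only numpy, scipy, OpenCV 4.12 (cv2) and the standard library are available. Lean on these libraries where they do the work, as an engineer would, in place of code of your own. Each camera call takes 0.05 s, during which the arm holds its last target.

### The job

Swing the test stand's arm round until its probe stands over the orange-rimmed well in the blue enclosure, then push the probe down by its yellow knob until you feel it meet the sprung contact somewhere at the bottom, and press about 4 mm further, so that the contact is firmly held but not squashed to its stop. Let go and leave arm and probe standing there; do not shove the enclosure out of place or disturb the other things on the bench.

Things in the scene. Friction and masses are not known exactly. Their poses are not given: they have to be found in the camera images.
- pivot (a point): Vertical pivot axis of the probe stand, at the top of the arm's hub, 180 mm above the bench. The stand is fixed: a round dark foot 150 mm across and 18 mm thick, and a steel post 30 mm across carrying the arm, whose beam, hub and end sleeve all lie 150 to 180 mm above the bench.
- swing_arm (a joint): Angle of the arm about the pivot (rad), positive anticlockwise from above, 0 = pointing along the stand's own -x, range -1.3 to 1.3. Friction-held: it stays where released; it takes 0.35 N m to turn (about 1.8 N at the probe). The probe's axis is vertical, 200 mm from the pivot axis.
- probe: The probe, a vertical steel rod 9 mm across with a tapered tip, 185 mm from tip to knob, sliding up and down through the sleeve at the arm's end; travel 95 mm. Origin: its lower tip; z up. With the probe fully up the tip is 105 mm above the bench, 20 mm above the enclosure; it starts up to 8 mm lower. Friction-held at any height: pushing it down takes about 3 N in free travel, pulling it up about 5 N.
- probe_knob (a point): Centre of the yellow round knob on top of the probe, 28 mm across and 30 mm tall (its middle is 200 mm above the tip; 305 mm above the bench when fully up). Its axis is vertical, so fingers may close on it in any direction; being round, it can slide out along the finger pads if swung across them. Fully down the knob still clears the arm by 10 mm or more.
- well_mouth (a point): Centre of the mouth of the well, in the top face of the enclosure, z up. The well is a vertical round hole 17 mm across with an orange rim, 200 mm from the pivot axis, as the probe is. At its bottom sits a sprung brass contact, its top at an unknown depth, 30 to 60 mm below the mouth. It pushes back with about 2.3 N at first touch and 0.25 N more per mm, up to a hard stop after 10 mm; the probe's own friction and weight hold it pressed in when let go.
- enclosure: Blue box 110 x 100 x 85 mm with the well in the middle of its top, about 1.5 kg, standing loose on the bench. Its origin is not in the box but on the bench under the stand's pivot: the well lies 200 mm from it along its own -x; z up.
- mug: Orange mug, 82 mm across, 95 mm tall, a bystander. Origin: centre of its underside.
- tape_measure: Orange tape measure, about 62 x 66 x 38 mm, a bystander near where the arm starts. Origin: centre of its underside.
- tape_roll: White roll of tape standing flat, 90 mm across, 45 mm tall, a bystander. Origin: centre of its underside.
- screwdriver: Red-handled screwdriver, 190 mm, lying, a bystander. Origin: centre of its underside.
- multimeter: Grey multimeter lying flat, 150 x 75 x 34 mm, a bystander. Origin: centre of its underside.
- flux_jar: Amber jar with white cap, 54 mm across, 60 mm tall, a bystander. Origin: centre of its underside.

How it is judged:
By the outcome, as a careful person would: the job done as asked, in the order asked, and still so for the second after the job is handed in, with the robot touching nothing.
It also fails if it takes over 58 s, if anything falls off the work surface, if the arm or the gripper's body presses on something with over 40 N, if the wrist force passes 120 N, or if a joint passes its speed limit or range.

## Working session

There is one attempt and no reset: what is moved stays moved. The work goes in short steps, Python scripts to look and compute and a shell command to move; the robot and the scene stay as the last step left them, time stands still between calls to the robot, and variables do not carry over. Pictures are saved under pics/ and viewed, and the job is handed in when it is done.

```bash
ls; mkdir -p pics; cat > h.py <<'E'
import numpy as np,cv2
from workcell import robot
def snap(n,f):
    s=robot.snapshot(n); cv2.imwrite('pics/'+f+'.png',s['color']); np.savez('pics/'+f+'.npz',**{k:np.array(v) for k,v in s.items()}); return s
def load(f): return dict(np.load('pics/'+f+'.npz'))
def ray(s,u,v):
    fl=210/np.tan(np.radians(float(s['fovy']))/2)
    d=np.array([(u-s['cx'])/fl,-(v-s['cy'])/fl,-1.0]); T=s['cam_to_world']
    return T[:3,3],T[:3,:3]@d
def onz(s,u,v,z):
    o,d=ray(s,u,v); return o+d*(z-o[2])/d[2]
def dep(s,u,v):
    o,d=ray(s,u,v); return o+d*float(s['range_z'][int(round(v)),int(round(u))])
def cloud(s):
    fl=210/np.tan(np.radians(float(s['fovy']))/2)
    v,u=np.mgrid[0:420,0:560]; z=s['range_z']
    p=np.stack([(u-s['cx'])/fl*z,-(v-s['cy'])/fl*z,-z],-1); T=s['cam_to_world']
    return p@T[:3,:3].T+T[:3,3]
E
python3 - <<'E'
from h import *
for n in ['scene','side','wrist']:
    s=snap(n,n+'0'); print(n,[ (k,v) for k,v in s.items() if k not in('color','range_z')])
print(robot.sense())
E
```

```text
pics
scene [('fovy', 48.10128828554642), ('cx', 282.63404882156664), ('cy', 198.95358773037566), ('cam_to_world', array([[-7.74123274e-01, -4.21286366e-01,  4.72494396e-01,
         1.12969698e+03],
       [ 6.32756908e-01, -5.37071573e-01,  5.57828666e-01,
         6.68312453e+02],
       [ 1.87576968e-02,  7.30802247e-01,  6.82331463e-01,
         1.02286287e+03],
       [ 0.00000000e+00,  0.00000000e+00,  0.00000000e+00,
         1.00000000e+00]]))]
side [('fovy', 54.53991077121547), ('cx', 280.01873508894573), ('cy', 205.62638032917383), ('cam_to_world', array([[ 7.84998612e-01,  3.89288650e-01, -4.81904063e-01,
        -8.07181454e+01],
       [-6.19359814e-01,  5.09579945e-01, -5.97261836e-01,
        -7.80243304e+02],
       [ 1.30613919e-02,  7.67321723e-01,  6.41129295e-01,
         1.03573283e+03],
       [ 0.00000000e+00,  0.00000000e+00,  0.00000000e+00,
         1.00000000e+00]]))]
wrist [('fovy', 59.87841823945666), ('cx', 278.9450917090545), ('cy', 208.0585986525169), ('cam_to_world', array([[ 2.63882564e-01, -9.22029810e-01, -2.83243751e-01,
         1.05380901e+02],

[... 255 characters left out ...]
)]
{'t': 0.15, 'joint_pos': array([ 1.26809998e+00,  2.64668056e-01,  1.60502180e+00,  9.60558675e-06,
        1.27371138e+00, -3.69154210e-02]), 'joint_vel': array([ 1.25737344e-03, -1.60462238e-03, -4.58979934e-03, -2.60449860e-03,
        2.97412541e-03,  4.16486272e-05]), 'joint_torque': array([-1.09156596e-05, -5.15920258e+01, -3.67954195e+01, -5.70547411e-05,
        8.26933072e-03,  5.35411971e-06]), 'tcp_pos': array([177.14170805, 650.77017386, 230.2095493 ]), 'tool_rot': array([-4.16222517e-01, -3.11357966e+00,  2.79733995e-03]), 'contact_force': array([0.03597863, 0.05179782, 0.72502568]), 'torque': array([-0.00160387,  0.0180297 ,  0.02936908]), 'gripper_width': 1.003616108540101}
```

View pics/scene0.png

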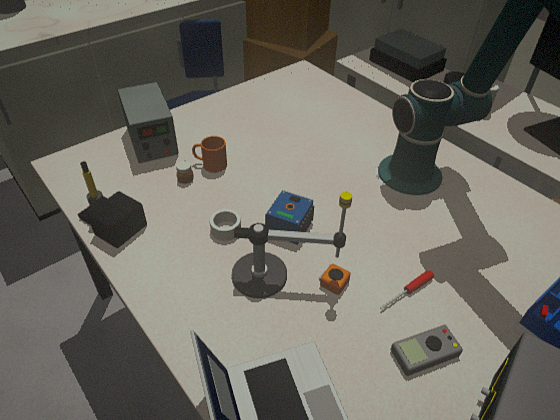

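View pics/side0.png

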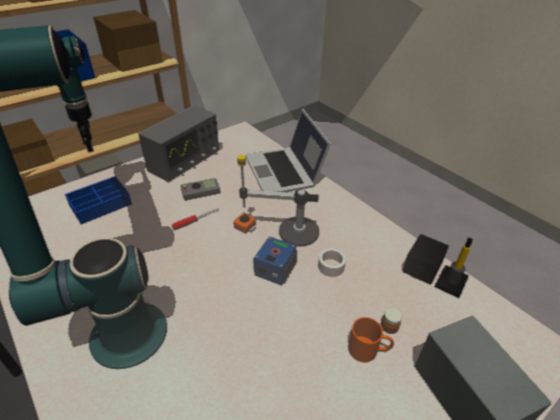

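View pics/wrist0.png

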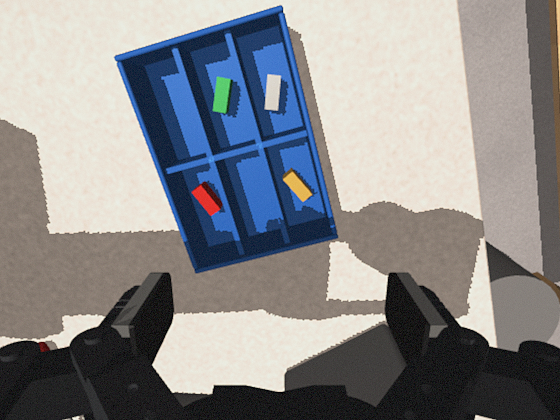

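The scene view shows the yellow knob near (345,199), the well's orange rim near (290,206) and the hub near (259,228). The side view shows the knob at (242,160) and the rim at (276,252). Next I'll measure them.

```bash
cat > m.py <<'E'
from h import *
def tri(a,b):
    (o1,d1),(o2,d2)=a,b
    d1=d1/np.linalg.norm(d1);d2=d2/np.linalg.norm(d2)
    A=np.stack([d1,-d2],1); t=np.linalg.lstsq(A,o2-o1,rcond=None)[0]
    p,q=o1+t[0]*d1,o2+t[1]*d2
    return (p+q)/2,np.linalg.norm(p-q)
def blob(s,lo,hi,roi):
    h=cv2.cvtColor(s['color'],cv2.COLOR_BGR2HSV); m=cv2.inRange(h,np.array(lo),np.array(hi))
    M=np.zeros_like(m);x0,y0,x1,y1=roi;M[y0:y1,x0:x1]=m[y0:y1,x0:x1]
    v,u=np.nonzero(M); return u,v
E
python3 - <<'E'
from m import *
A=load('scene0');B=load('side0');r={}
for nm,s,kr,wr in [('A',A,(330,185,362,216),(280,195,300,215)),('B',B,(232,150,252,170),(264,242,286,262))]:
    u,v=blob(s,(22,120,80),(35,255,255),kr); r[nm+'k']=((u.min()+u.max())/2,(v.min()+v.max())/2); print(nm,'knob',len(u),r[nm+'k'],u.mean(),v.mean(),u.min(),u.max(),v.min(),v.max())
    u,v=blob(s,(3,100,60),(20,255,255),wr); c,_=0,0
    e=cv2.fitEllipse(cv2.convexHull(np.stack([u,v],1).astype(np.int32))) ; print(nm,'well',len(u),e,'on85',onz(s,*e[0],85)); r[nm+'w']=e[0]
for k in 'kw': print(k,tri(ray(A,*r['A'+k]),ray(B,*r['B'+k])))
# knob top depth, arm points via depth
for s,n in ((A,'A'),(B,'B')):
    P=cloud(s); k=(P[...,2]>145)&(P[...,2]<195)&(P[...,0]>350)&(P[...,0]<1000)&(abs(P[...,1])<400)
    q=P[k]; print(n,len(q), q.min(0),q.max(0))
    np.save('pics/arm'+n,q)
for f,(u,v) in (('scene0',(259,226)),('side0',(300,195))):
    s=load(f); print(f,onz(s,u,v,180),dep(s,u,v))
for f,rois in (('scene0',(225,150,300,300)),):pass
E
python3 - <<'E'
import cv2
a=cv2.imread('pics/scene0.png')[170:320,200:400];b=cv2.imread('pics/side0.png')[140:290,220:360]
cv2.imwrite('pics/c1.png',cv2.resize(a,None,fx=4,fy=4,interpolation=2))
cv2.imwrite('pics/c2.png',cv2.resize(b,None,fx=4,fy=4,interpolation=2))
E
```

```text
A knob 107 (np.float64(345.5), np.float64(199.5)) 345.4859813084112 197.50467289719626 340 351 192 207
A well 30 ((289.77264404296875, 206.1555633544922), (6.16331672668457, 8.055803298950195), 92.65623474121094) on85 [483.30181188 -62.25728019  85.        ]
B knob 46 (np.float64(241.5), np.float64(160.0)) 241.2173913043478 158.19565217391303 238 245 155 165
B well 20 ((275.0, 251.0), (5.0596442222595215, 6.531972885131836), 90.0) on85 [480.33563645 -63.17311805  85.        ]
k (array([517.30705001, 164.94976931, 298.17641537]), np.float64(0.5371766916944052))
w (array([481.73790533, -62.75081578,  83.69722273]), np.float64(1.6899244455236626))
A 2055 [504.06621455 -17.72597845 145.019219  ] [995.71510977 348.20170785 194.98785021]
B 1053 [502.14120745 -25.67936625 145.18951626] [999.94429826 398.901947   194.94252978]
scene0 [653.92667369  18.98850333 180.        ] [659.28646835  26.30346806 189.49527911]
side0 [651.008952    19.91235817 180.        ] [650.5223387   19.38023849 180.56907962]
```

View pics/c1.png

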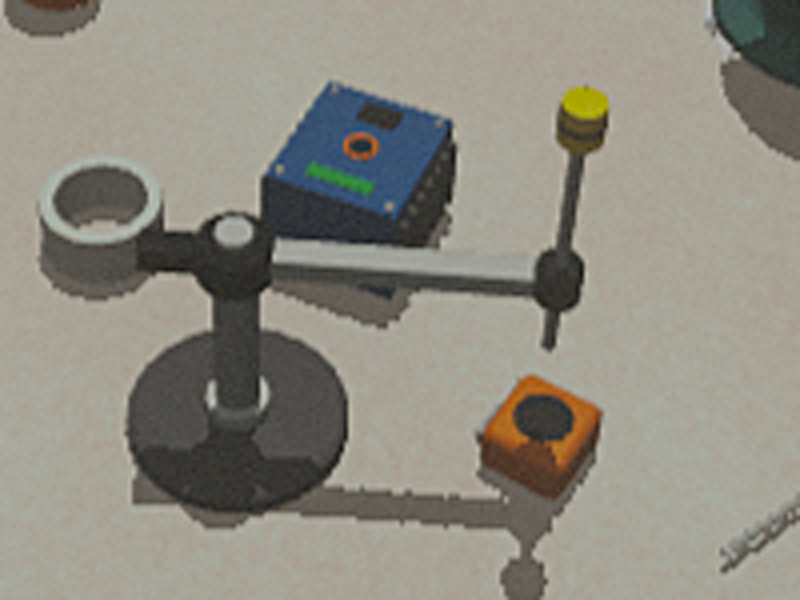

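View pics/c2.png

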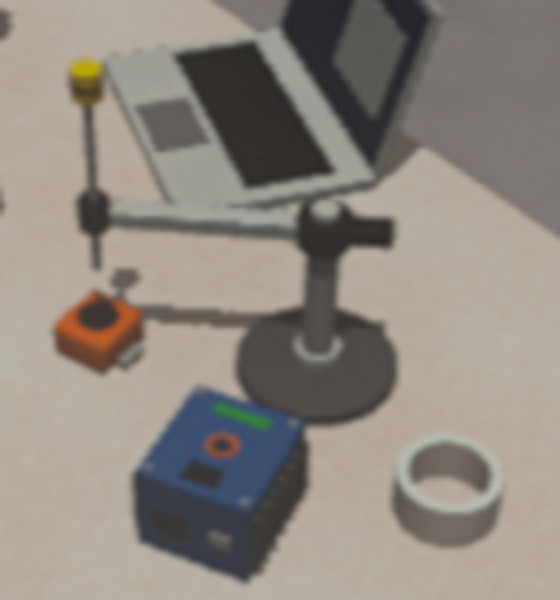

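```bash
cat >> m.py <<'E'
from scipy.spatial.transform import Rotation as R
def rel(p,yaw_y):
    """rows delta from sensed pose to TCP at p, tool straight down with tool y at yaw_y (deg)"""
    st=robot.sense(); R0=R.from_rotvec(st['tool_rot']).as_matrix(); a=np.radians(yaw_y)
    y=np.array([np.cos(a),np.sin(a),0]); z=np.array([0,0,-1.]); T=np.stack([np.cross(y,z),y,z],1)
    return np.round(R0.T@(np.array(p)-st['tcp_pos'])/1000,4),np.round(R.from_matrix(R0.T@T).as_rotvec(),3)
E
python3 - <<'E'
from m import *
A=load('scene0');B=load('side0')
# cap centre (light disc)
for z in(180,182): print(onz(A,200+234/4,170+232/4,z),onz(B,220+325/4,140+208/4,z))
print(tri(ray(A,200+234/4,170+232/4),ray(B,220+325/4,140+208/4)))
# foot circle: points at z~18 within 100 of pivot
Q=[]
for s in(A,B):
    P=cloud(s).reshape(-1,3); k=(abs(P[:,2]-18)<5)&(np.hypot(P[:,0]-657,P[:,1]-23)<85)
    q=P[k][:,:2].astype(np.float32); print(cv2.minEnclosingCircle(q),len(q)); 
R0=R.from_rotvec(robot.sense()['tool_rot']).as_matrix(); print(R0.round(3))
print(rel([517,165,400],45.9))
E
```

```text
[658.99236497  23.63865235 180.        ] [665.12481634  29.89680161 180.        ]
[660.1092836   25.16837641 182.        ] [663.38164853  28.00335993 182.        ]
(array([661.43070546,  26.39364838, 183.91288396]), np.float64(0.6921842124028758))
((663.700439453125, 27.27178382873535), 74.91590118408203) 1545
((658.3914794921875, 22.07482147216797), 74.25827026367188) 676
[[-0.965  0.263 -0.001]
 [ 0.263  0.965 -0.002]
 [ 0.    -0.002 -1.   ]]
(array([-0.4555, -0.3798, -0.1691]), array([-0.002,  0.   ,  0.504]))
```

```bash
python3 -m crank '[{"dz":-0.05},{"dz":-0.11},{"dx":-0.0455,"dy":-0.038,"dz":-0.16,"rz":0.05},{"dx":-0.091,"dy":-0.076,"dz":-0.169,"rz":0.1},{"dx":-0.137,"dy":-0.114,"dz":-0.169,"rz":0.15},{"dx":-0.182,"dy":-0.152,"dz":-0.169,"rz":0.2},{"dx":-0.228,"dy":-0.19,"dz":-0.169,"rz":0.25},{"dx":-0.273,"dy":-0.228,"dz":-0.169,"rz":0.3},{"dx":-0.319,"dy":-0.266,"dz":-0.169,"rz":0.35},{"dx":-0.364,"dy":-0.304,"dz":-0.169,"rz":0.4},{"dx":-0.41,"dy":-0.342,"dz":-0.169,"rz":0.45},{"dx":-0.4555,"dy":-0.38,"dz":-0.169,"rz":0.504}]'
python3 -m crank '[{},{}]'
python3 - <<'E'
from m import *
s=snap('wrist','w1');st=robot.sense();print(st['t'],st['tcp_pos'],st['contact_force'],st['joint_pos'])
A=snap('scene','s1')
E
```

```text
0.2 [177.16782681 650.85917879 230.43424806] [ 0.70791881  0.52406335 -0.58255154] [ 1.26811689e+00  2.64449214e-01  1.60487885e+00 -1.98709621e-05
  1.27366896e+00 -3.69265616e-02]validation failed for argument at $[0]...
validation failed for argument at $[0]...
```

View pics/w1.png

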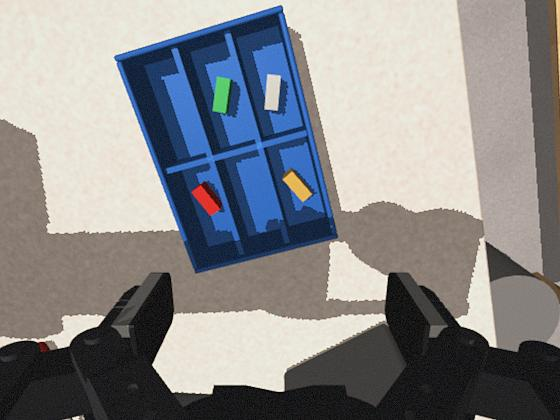

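The call was refused because every row needs all of its fields, and the arm hasn't moved. I'll retype it in full.

```bash
python3 -m crank '[{"rx":0,"ry":0,"rz":0,"dx":0,"dy":0,"dz":-0.05,"claw":0},{"rx":0,"ry":0,"rz":0,"dx":0,"dy":0,"dz":-0.11,"claw":0},{"rx":0,"ry":0,"rz":0.05,"dx":-0.0455,"dy":-0.038,"dz":-0.16,"claw":0},{"rx":0,"ry":0,"rz":0.1,"dx":-0.091,"dy":-0.076,"dz":-0.169,"claw":0},{"rx":0,"ry":0,"rz":0.15,"dx":-0.137,"dy":-0.114,"dz":-0.169,"claw":0},{"rx":0,"ry":0,"rz":0.2,"dx":-0.182,"dy":-0.152,"dz":-0.169,"claw":0},{"rx":0,"ry":0,"rz":0.25,"dx":-0.228,"dy":-0.19,"dz":-0.169,"claw":0},{"rx":0,"ry":0,"rz":0.3,"dx":-0.273,"dy":-0.228,"dz":-0.169,"claw":0},{"rx":0,"ry":0,"rz":0.35,"dx":-0.319,"dy":-0.266,"dz":-0.169,"claw":0},{"rx":0,"ry":0,"rz":0.4,"dx":-0.364,"dy":-0.304,"dz":-0.169,"claw":0},{"rx":0,"ry":0,"rz":0.45,"dx":-0.41,"dy":-0.342,"dz":-0.169,"claw":0},{"rx":0,"ry":0,"rz":0.504,"dx":-0.4555,"dy":-0.38,"dz":-0.169,"claw":0}]'
python3 -m crank '[{"rx":0,"ry":0,"rz":0,"dx":0,"dy":0,"dz":0,"claw":0},{"rx":0,"ry":0,"rz":0,"dx":0,"dy":0,"dz":0,"claw":0}]'
python3 - <<'E'
from m import *
s=snap('wrist','w1');st=robot.sense();print(st['t'],st['tcp_pos'],st['contact_force'],st['joint_pos'])
A=snap('scene','s1')
E
```

```text
t: 1.75
tcp_pos: [517.8, 163.2, 400.4]
tool_rot: [1.182, 2.91, 0.001]
contact_force: [0.1, 0.4, 0.2]
gripper_width: 1.001
t: 2.0
tcp_pos: [516.8, 165.0, 400.1]
tool_rot: [-1.18, -2.911, -0.0]
contact_force: [-0.6, -0.2, -0.4]
gripper_width: 0.998
2.05 [516.51437496 165.64883551 400.21770443] [0.54654181 0.40281616 0.06303572] [ 2.64017872e-01 -4.69629044e-02  1.64234365e+00  6.29232980e-04
  1.54653867e+00 -5.37695560e-01]
```

View pics/w1.png

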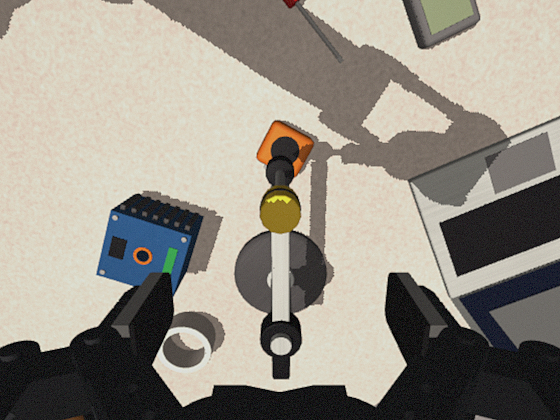

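The wrist view shows the knob top at about (281,212), centred between the fingers, with the hub cap at (281,345) and the orange rim at (143,256). I'll cross-check positions from this view.

```bash
python3 - <<'E'
from m import *
s=load('w1')
u,v=blob(s,(20,110,60),(38,255,255),(255,180,305,240)); print(u.min(),u.max(),v.min(),v.max())
c=((u.min()+u.max())/2,v.max()-(u.max()-u.min())/2); print('knobtop',c,onz(s,*c,313),dep(s,281,212))
u,v=blob(s,(3,130,80),(20,255,255),(130,243,156,270)); e=cv2.fitEllipse(cv2.convexHull(np.stack([u,v],1).astype(np.int32)));print(e,onz(s,*e[0],85))
print('hub',onz(s,281,345,183),dep(s,281,345), 'wellrim scale')
E
```

```text
260 300 185 233
knobtop (np.float64(280.0), np.float64(213.0)) [516.79113118 165.94855474 313.        ] [516.76013302 166.89540903 312.97366438]
((142.2156524658203, 255.530029296875), (16.42378807067871, 19.06577491760254), 113.80300903320312) [482.47500011 -62.22770264  85.        ]
hub [663.47954836  25.43281088 183.        ] [661.50890364  27.32159468 186.53473869] wellrim scale
```

```bash
python3 -m crank '[{"rx":0,"ry":0,"rz":0,"dx":0,"dy":0,"dz":0.03,"claw":0},{"rx":0,"ry":0,"rz":0,"dx":0,"dy":0,"dz":0.06,"claw":0},{"rx":0,"ry":0,"rz":0,"dx":0,"dy":0,"dz":0.09,"claw":0},{"rx":0,"ry":0,"rz":0,"dx":0,"dy":0,"dz":0.11,"claw":0},{"rx":0,"ry":0,"rz":0,"dx":0,"dy":0,"dz":0.123,"claw":0},{"rx":0,"ry":0,"rz":0,"dx":0,"dy":0,"dz":0.123,"claw":0},{"rx":0,"ry":0,"rz":0,"dx":0,"dy":0,"dz":0.123,"claw":0.4},{"rx":0,"ry":0,"rz":0,"dx":0,"dy":0,"dz":0.123,"claw":0.5},{"rx":0,"ry":0,"rz":0,"dx":0,"dy":0,"dz":0.123,"claw":0.6},{"rx":0,"ry":0,"rz":0,"dx":0,"dy":0,"dz":0.123,"claw":0.7},{"rx":0,"ry":0,"rz":0,"dx":0,"dy":0,"dz":0.123,"claw":1},{"rx":0,"ry":0,"rz":0,"dx":0,"dy":0,"dz":0.123,"claw":1}]'
python3 -m crank '[{"rx":0,"ry":0,"rz":0,"dx":0,"dy":0,"dz":0,"claw":1},{"rx":0,"ry":0,"rz":0,"dx":0,"dy":0,"dz":0,"claw":1},{"rx":0,"ry":0,"rz":0,"dx":0,"dy":0,"dz":0,"claw":1}]'
python3 - <<'E'
from m import *
s=snap('wrist','w2');st=robot.sense();print(st)
P=np.array([661.5,26]);K=st['tcp_pos'][:2];W=np.array([482.2,-62.5])
r=np.linalg.norm(K-P);aK=np.degrees(np.arctan2(*(K-P)[::-1]))%360;aW=np.degrees(np.arctan2(*(W-P)[::-1]))%360
print(r,np.linalg.norm(W-P),aK,aW,aW-aK)
R0=R.from_rotvec(st['tool_rot']).as_matrix();print(R0.round(3))
for i in range(1,21):
    a=np.radians((aW-aK)*i/20); c,s_=np.cos(a),np.sin(a)
    n=P+np.array([[c,-s_],[s_,c]])@(K-P)
    d=R0.T@np.append(n-K,0)/1000
    print(i,d.round(4),'rz',round(-a,3))
E
```

```text
t: 3.6
tcp_pos: [517.4, 165.0, 277.9]
tool_rot: [1.179, 2.911, 0.001]
contact_force: [-0.8, 0.2, 2.3]
gripper_width: 0.315
t: 3.98
tcp_pos: [517.3, 165.0, 277.5]
tool_rot: [1.179, 2.911, 0.001]
contact_force: [1.8, -1.0, 2.8]
gripper_width: 0.31
{'t': 4.025, 'joint_pos': array([ 2.62970656e-01, -1.33530028e-02,  1.82898124e+00, -9.73381732e-05,
        1.32512733e+00, -5.37991835e-01]), 'joint_vel': array([ 0.00180619,  0.00167768, -0.00063993, -0.00024579,  0.00200311,
        0.00087346]), 'joint_torque': array([  0.30103561, -35.03269315, -35.06961823,   0.14354378,
         0.52177235,   0.04420836]), 'tcp_pos': array([517.31812497, 165.01708965, 277.45317055]), 'tool_rot': array([1.17930547e+00, 2.91106359e+00, 6.75119903e-04]), 'contact_force': array([1.40124511, 0.06528421, 3.30492752]), 'torque': array([ 0.00684003, -0.34605943,  0.02282211]), 'gripper_width': 0.314391699507458}
200.28520739433313 199.95184420254793 136.04480467835086 206.2703092167891 70.22550453843823
[[-0.718  0.696  0.001]
 [ 0.696  0.718  0.   ]
 [-0.001  0.001 -1.   ]]
1 [-0.0004 -0.0123 -0.    ] rz -0.061
2 [-0.0016 -0.0245 -0.    ] rz -0.123
3 [-0.0035 -0.0366 -0.    ] rz -0.184
4 [-0.0061 -0.0486 -0.    ] rz -0.245
5 [-0.0095 -0.0604 -0.    ] rz -0.306
6 [-0.0136 -0.072  -0.    ] rz -0.368
7 [-0.0184 -0.0833 -0.    ] rz -0.429
8 [-0.0238 -0.0942 -0.0001] rz -0.49
9 [-3.000e-02 -1.049e-01 -1.000e-04] rz -0.552
10 [-3.680e-02 -1.151e-01 -1.000e-04] rz -0.613
11 [-4.410e-02 -1.249e-01 -1.000e-04] rz -0.674
12 [-5.210e-02 -1.342e-01 -1.000e-04] rz -0.735
13 [-6.060e-02 -1.431e-01 -1.000e-04] rz -0.797
14 [-6.970e-02 -1.513e-01 -1.000e-04] rz -0.858
15 [-7.93e-02 -1.59e-01 -1.00e-04] rz -0.919
16 [-8.930e-02 -1.662e-01 -1.000e-04] rz -0.981
17 [-9.970e-02 -1.726e-01 -1.000e-04] rz -1.042
18 [-1.105e-01 -1.785e-01 -1.000e-04] rz -1.103
19 [-1.216e-01 -1.836e-01 -1.000e-04] rz -1.164
20 [-1.330e-01 -1.881e-01 -1.000e-04] rz -1.226
```

View pics/w2.png

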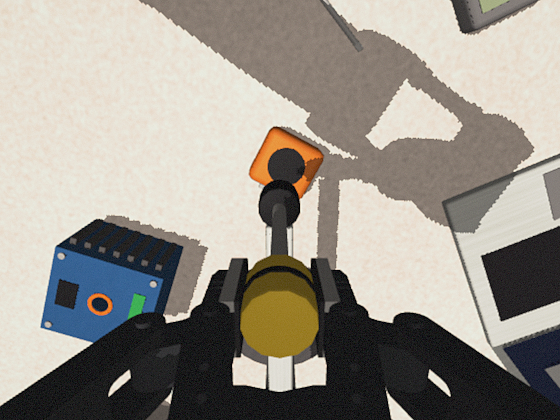

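Knob gripped: the opening reads 27 mm, as it should for a 28 mm knob. Now swinging the arm along the arc, turning the tool with it.

```bash
python3 -m crank '[{"rx":0,"ry":0,"rz":-0.061,"dx":-0.0004,"dy":-0.0123,"dz":0,"claw":1},{"rx":0,"ry":0,"rz":-0.123,"dx":-0.0016,"dy":-0.0245,"dz":0,"claw":1},{"rx":0,"ry":0,"rz":-0.184,"dx":-0.0035,"dy":-0.0366,"dz":0,"claw":1},{"rx":0,"ry":0,"rz":-0.245,"dx":-0.0061,"dy":-0.0486,"dz":0,"claw":1},{"rx":0,"ry":0,"rz":-0.306,"dx":-0.0095,"dy":-0.0604,"dz":0,"claw":1},{"rx":0,"ry":0,"rz":-0.368,"dx":-0.0136,"dy":-0.072,"dz":0,"claw":1},{"rx":0,"ry":0,"rz":-0.429,"dx":-0.0184,"dy":-0.0833,"dz":0,"claw":1},{"rx":0,"ry":0,"rz":-0.49,"dx":-0.0238,"dy":-0.0942,"dz":0,"claw":1},{"rx":0,"ry":0,"rz":-0.552,"dx":-0.03,"dy":-0.1049,"dz":0,"claw":1},{"rx":0,"ry":0,"rz":-0.613,"dx":-0.0368,"dy":-0.1151,"dz":0,"claw":1},{"rx":0,"ry":0,"rz":-0.674,"dx":-0.0441,"dy":-0.1249,"dz":0,"claw":1},{"rx":0,"ry":0,"rz":-0.735,"dx":-0.0521,"dy":-0.1342,"dz":0,"claw":1}]'
python3 - <<'E'
from m import *
s=snap('wrist','w3');st=robot.sense();print(st['t'],st['tcp_pos'],st['contact_force'],st['joint_pos'],np.linalg.norm(st['tcp_pos'][:2]-[661.5,26]))
E
```

```text
t: 5.52
tcp_pos: [462.0, 32.5, 277.3]
tool_rot: [0.052, 3.139, 0.002]
contact_force: [5.3, 1.0, 0.0]
gripper_width: 0.31
5.575 [461.96567537  31.06821035 277.32076962] [ 5.23312792 -1.6935668   0.8951238 ] [ 1.39731635e-02 -1.75422527e-01  1.97708772e+00 -8.56497242e-04
  1.33747176e+00 -1.52566280e+00] 199.59868100707695
```

View pics/w3.png

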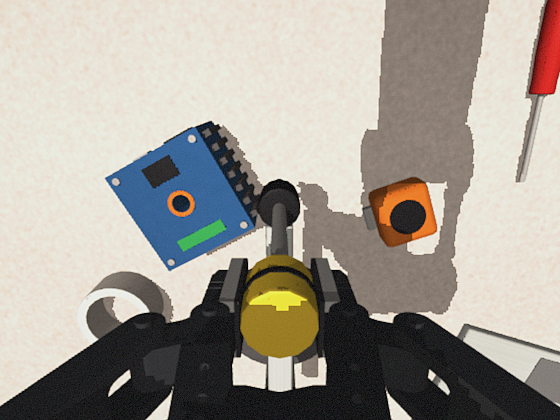

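The arm has followed, with the knob still centred in the pads. The rim is at (181,204) and the enclosure hasn't moved. I'll re-measure the well from here.

```bash
python3 - <<'E'
from m import *
s=load('w3')
u,v=blob(s,(3,130,80),(20,255,255),(160,185,202,225)); e=cv2.fitEllipse(cv2.convexHull(np.stack([u,v],1).astype(np.int32)));W=onz(s,*e[0],85);print(e,W)
st=robot.sense();K=st['tcp_pos'][:2]
for P in([661.5,26],[662.5,26.5],[660.8,25.5]):
  P=np.array(P);f=lambda q:np.degrees(np.arctan2(*(q-P)[::-1]))%360
  print(P,f(K),[ (f(w)-f(K),np.linalg.norm(w-P)) for w in(W[:2],np.array([482.2,-62.5]))])
E
```

```text
((180.75233459472656, 203.10679626464844), (25.098730087280273, 27.125890731811523), 113.46215057373047) [482.56016114 -62.28140877  85.        ]
[661.5  26. ] 178.54498900061603 [(np.float64(27.714809197795176), np.float64(199.53213542737134)), (np.float64(27.72532021617306), np.float64(199.95184420254793))]
[662.5  26.5] 178.69501686552567 [(np.float64(27.566482211677226), np.float64(200.65015363739735)), (np.float64(27.576931234736378), np.float64(201.06986348033362))]
[660.8  25.5] 178.39589269986962 [(np.float64(27.8239106684033), np.float64(198.68320483881226)), (np.float64(27.834550810614388), np.float64(199.10288797503665))]
```

```bash
python3 -m crank '[{"rx":0,"ry":0,"rz":-0.061,"dx":-0.0004,"dy":-0.0123,"dz":0,"claw":1},{"rx":0,"ry":0,"rz":-0.123,"dx":-0.0016,"dy":-0.0245,"dz":0,"claw":1},{"rx":0,"ry":0,"rz":-0.184,"dx":-0.0035,"dy":-0.0366,"dz":0,"claw":1},{"rx":0,"ry":0,"rz":-0.245,"dx":-0.0061,"dy":-0.0486,"dz":0,"claw":1},{"rx":0,"ry":0,"rz":-0.306,"dx":-0.0095,"dy":-0.0604,"dz":0,"claw":1},{"rx":0,"ry":0,"rz":-0.368,"dx":-0.0136,"dy":-0.072,"dz":0,"claw":1},{"rx":0,"ry":0,"rz":-0.429,"dx":-0.0184,"dy":-0.0833,"dz":0,"claw":1},{"rx":0,"ry":0,"rz":-0.46,"dx":-0.0211,"dy":-0.0888,"dz":0,"claw":1},{"rx":0,"ry":0,"rz":-0.485,"dx":-0.0235,"dy":-0.0932,"dz":0,"claw":1},{"rx":0,"ry":0,"rz":-0.485,"dx":-0.0235,"dy":-0.0932,"dz":0,"claw":1},{"rx":0,"ry":0,"rz":-0.485,"dx":-0.0235,"dy":-0.0932,"dz":0,"claw":1}]'
python3 - <<'E'
from m import *
s=snap('wrist','w4');snap('scene','s4');b=snap('side','b4');st=robot.sense();print(st['t'],st['tcp_pos'],st['contact_force'],st['torque'],np.linalg.norm(st['tcp_pos'][:2]-[661.5,26]))
cv2.imwrite('pics/b4c.png',cv2.resize(b['color'][140:300,200:380],None,fx=4,fy=4,interpolation=2))
a=load('s4')['color'];cv2.imwrite('pics/s4c.png',cv2.resize(a[100:260,220:400],None,fx=4,fy=4,interpolation=2))
E
```

```text
t: 6.95
tcp_pos: [482.4, -61.1, 277.4]
tool_rot: [-0.7, 3.06, 0.001]
contact_force: [6.5, 0.7, 1.3]
gripper_width: 0.31
7.1 [482.38117695 -61.00851093 277.31398399] [6.57791212 1.50308125 0.89894016] [ 0.25122241 -0.75531707  0.08479571] 199.13320603249664
```

View pics/w4.png

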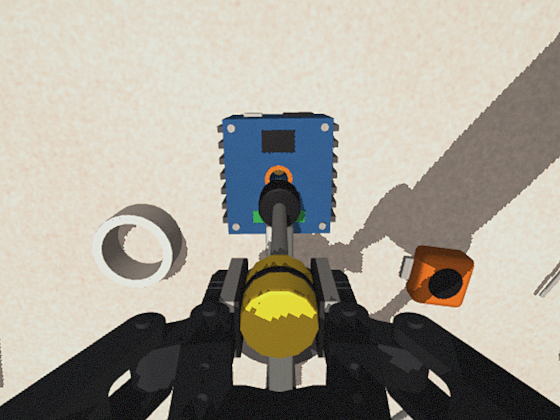

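View pics/b4c.png

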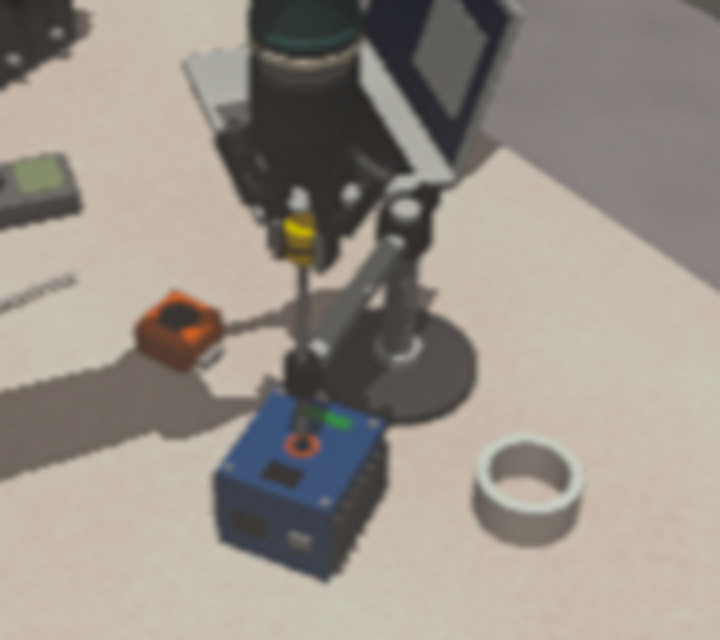

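View pics/s4c.png

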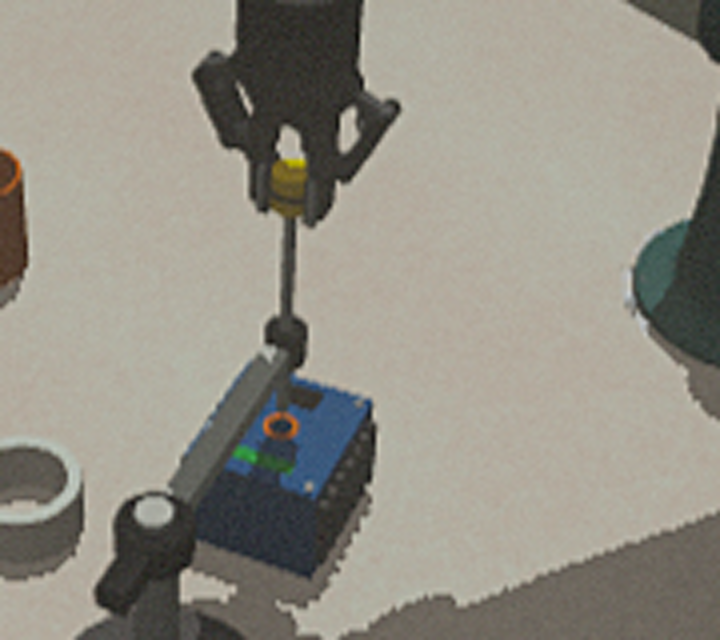

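```bash
python3 - <<'E'
from m import *
s=load('w4')
u,v=blob(s,(3,130,80),(20,255,255),(255,155,305,185)); print(u.min(),u.max(),v.min(),v.max());
uc=(u.min()+u.max())/2; vc=v.min()+(u.max()-u.min())/2*0.95
print(onz(s,uc,vc,85)); st=robot.sense(); R0=R.from_rotvec(st['tool_rot']).as_matrix()
print((R0.T@(np.append(onz(s,uc,vc,85)[:2],0)-np.append(st['tcp_pos'][:2],0))),(R0.T@(np.array([482.4,-62.4,0])-np.append(st['tcp_pos'][:2],0))))
E
```

```text
265 291 166 183
[482.65483372 -62.92334418  85.        ]
[ 5.85904916e-01 -1.84341767e+00 -1.07007941e-03] [ 5.87911238e-01 -1.26133064e+00 -1.23591350e-03]
```

Remaining tangential error is about 1.5 mm. I'll nudge it out and start down: the tip is at 98 mm and the contact can't be above 55 mm.

```bash
python3 -m crank '[{"rx":0,"ry":0,"rz":-0.007,"dx":-0.0005,"dy":-0.0015,"dz":0,"claw":1},{"rx":0,"ry":0,"rz":-0.007,"dx":-0.001,"dy":-0.0015,"dz":0,"claw":1},{"rx":0,"ry":0,"rz":-0.007,"dx":-0.001,"dy":-0.0015,"dz":0.004,"claw":1},{"rx":0,"ry":0,"rz":-0.007,"dx":-0.001,"dy":-0.0015,"dz":0.008,"claw":1},{"rx":0,"ry":0,"rz":-0.007,"dx":-0.001,"dy":-0.0015,"dz":0.012,"claw":1},{"rx":0,"ry":0,"rz":-0.007,"dx":-0.001,"dy":-0.0015,"dz":0.016,"claw":1},{"rx":0,"ry":0,"rz":-0.007,"dx":-0.001,"dy":-0.0015,"dz":0.02,"claw":1}]'
python3 -m crank '[{"rx":0,"ry":0,"rz":0,"dx":0,"dy":0,"dz":0.004,"claw":1},{"rx":0,"ry":0,"rz":0,"dx":0,"dy":0,"dz":0.008,"claw":1}]'
python3 -m crank '[{"rx":0,"ry":0,"rz":0,"dx":0,"dy":0,"dz":0.003,"claw":1},{"rx":0,"ry":0,"rz":0,"dx":0,"dy":0,"dz":0.006,"claw":1}]'
python3 - <<'E'
from m import *
b=snap('side','b5');a=snap('scene','s5')
i=np.hstack([b['color'][190:280,230:320],a['color'][140:230,240:330]]);cv2.imwrite('pics/c5.png',cv2.resize(i,None,fx=4.4,fy=4.4,interpolation=2))
st=robot.sense();print(st['tcp_pos'],st['contact_force'])
E
```

```text
t: 7.98
tcp_pos: [483.0, -62.2, 257.0]
tool_rot: [-0.712, 3.059, 0.001]
contact_force: [3.5, 4.3, 3.6]
gripper_width: 0.314
t: 8.22
tcp_pos: [483.0, -62.2, 249.0]
tool_rot: [-0.712, 3.059, 0.001]
contact_force: [3.6, 4.8, 2.8]
gripper_width: 0.312
t: 8.48
tcp_pos: [483.0, -62.2, 243.0]
tool_rot: [-0.712, 3.059, 0.001]
contact_force: [4.1, 4.1, 3.0]
gripper_width: 0.312
[482.97030366 -62.2432305  242.62078227] [4.83396762 4.62350966 0.35891548]
```

View pics/c5.png

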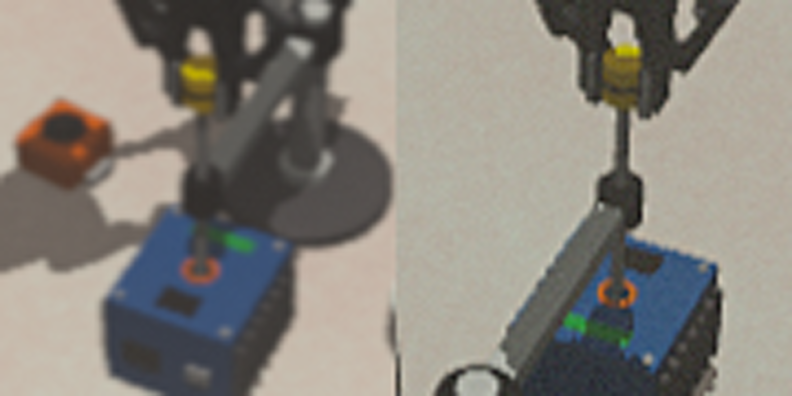

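Both views show the rod entering the rim centrally, and the enclosure hasn't moved. Free-travel force is about 3 N. Now feeling down 1 mm at a time.

```bash
for i in 1 2 3 4 5 6 7 8; do python3 -m crank '[{"rx":0,"ry":0,"rz":0,"dx":0,"dy":0,"dz":0.001,"claw":1}]' | egrep 'tcp_pos|force' | tr '\n' ' '; echo; done
```

```text
tcp_pos: [483.0, -62.3, 242.0] contact_force: [3.4, 3.8, 3.5] 
tcp_pos: [483.0, -62.3, 241.1] contact_force: [2.5, 4.1, 2.7] 
tcp_pos: [483.0, -62.2, 240.1] contact_force: [3.2, 3.8, 3.5] 
tcp_pos: [483.0, -62.2, 239.1] contact_force: [3.6, 3.2, 3.0] 
tcp_pos: [483.0, -62.2, 238.1] contact_force: [2.5, 4.4, 3.2] 
tcp_pos: [483.0, -62.2, 237.1] contact_force: [3.4, 3.6, 2.6] 
tcp_pos: [483.0, -62.2, 236.1] contact_force: [3.4, 4.1, 3.2] 
tcp_pos: [483.0, -62.3, 235.1] contact_force: [4.0, 4.2, 3.2]
```

```bash
for i in 1 2 3 4; do python3 -m crank '[{"rx":0,"ry":0,"rz":0,"dx":0,"dy":0,"dz":0.001,"claw":1}]' | egrep 'tcp_pos|force' | tr '\n' ' '; echo; done
```

```text
tcp_pos: [483.0, -62.3, 234.1] contact_force: [2.9, 4.4, 3.4] 
tcp_pos: [483.0, -62.2, 233.1] contact_force: [3.4, 4.2, 3.2] 
tcp_pos: [483.0, -62.2, 232.1] contact_force: [3.1, 3.0, 3.0] 
tcp_pos: [483.0, -62.2, 231.1] contact_force: [2.7, 4.5, 3.1]
```

```bash
for i in 1; do python3 -m crank '[{"rx":0,"ry":0,"rz":0,"dx":0,"dy":0,"dz":0.001,"claw":1}]' | egrep 'tcp_pos|force' | tr '\n' ' '; echo; done
```

```text
tcp_pos: [483.0, -62.2, 230.1] contact_force: [3.5, 4.8, 3.7]
```

```bash
for i in 1 2 3; do python3 -m crank '[{"rx":0,"ry":0,"rz":0,"dx":0,"dy":0,"dz":0.001,"claw":1}]' | egrep 'tcp_pos|force' | tr '\n' ' '; echo; done
```

```text
tcp_pos: [483.0, -62.3, 229.1] contact_force: [3.9, 4.1, 2.6] 
tcp_pos: [483.0, -62.2, 228.1] contact_force: [4.3, 3.6, 2.6] 
tcp_pos: [483.0, -62.3, 227.1] contact_force: [3.2, 4.4, 4.4]
```

```bash
python3 -m crank '[{"rx":0,"ry":0,"rz":0,"dx":0,"dy":0,"dz":0.001,"claw":1}]' | egrep 'tcp_pos|force' | tr '\n' ' '
```

```text
tcp_pos: [483.0, -62.2, 226.1] contact_force: [3.6, 4.9, 3.0]
```

```bash
for i in 1 2; do python3 -m crank '[{"rx":0,"ry":0,"rz":0,"dx":0,"dy":0,"dz":0.001,"claw":1}]' | egrep 'tcp_pos|force' | tr '\n' ' '; echo; done
```

```text
tcp_pos: [483.0, -62.2, 225.1] contact_force: [3.3, 4.4, 2.3] 
tcp_pos: [483.0, -62.2, 224.1] contact_force: [2.8, 4.2, 2.5]
```

That 4.4 N reading was noise, because the next readings went back to free-travel levels. Continuing.

```bash
for i in 1 2 3; do python3 -m crank '[{"rx":0,"ry":0,"rz":0,"dx":0,"dy":0,"dz":0.001,"claw":1}]' | egrep 'tcp_pos|force' | tr '\n' ' '; echo; done
```

```text
tcp_pos: [483.0, -62.2, 223.1] contact_force: [2.7, 4.3, 3.2] 
tcp_pos: [483.0, -62.3, 222.1] contact_force: [3.8, 3.6, 3.1] 
tcp_pos: [483.0, -62.2, 221.1] contact_force: [3.9, 4.4, 2.9]
```

```bash
for i in 1 2 3; do python3 -m crank '[{"rx":0,"ry":0,"rz":0,"dx":0,"dy":0,"dz":0.001,"claw":1}]' | egrep 'tcp_pos|force' | tr '\n' ' '; echo; done
```

```text
tcp_pos: [483.0, -62.3, 220.1] contact_force: [3.7, 3.5, 3.2] 
tcp_pos: [483.0, -62.3, 219.1] contact_force: [3.5, 5.0, 3.1] 
tcp_pos: [483.0, -62.2, 218.1] contact_force: [3.2, 2.4, 2.8]
```

```bash
for i in 1 2 3; do python3 -m crank '[{"rx":0,"ry":0,"rz":0,"dx":0,"dy":0,"dz":0.001,"claw":1}]' | egrep 'tcp_pos|force' | tr '\n' ' '; echo; done
```

```text
tcp_pos: [483.0, -62.2, 217.1] contact_force: [2.9, 4.4, 3.5] 
tcp_pos: [483.0, -62.2, 216.1] contact_force: [3.7, 4.0, 2.5] 
tcp_pos: [483.0, -62.3, 215.4] contact_force: [2.0, 4.0, 5.1]
```

```bash
python3 -m crank '[{"rx":0,"ry":0,"rz":0,"dx":0,"dy":0,"dz":0.001,"claw":1}]' | egrep 'tcp_pos|force' | tr '\n' ' '
```

```text
tcp_pos: [483.0, -62.3, 214.6] contact_force: [2.0, 3.6, 5.9]
```

Contact felt: force stepped from 3 to 5–6 N at TCP z ≈ 215.7, tip about 36 mm above the bench, i.e. 49 mm deep. That is inside the expected 30–60 mm. The 4 mm target is TCP z ≈ 211.7.

```bash
for i in 1 2; do python3 -m crank '[{"rx":0,"ry":0,"rz":0,"dx":0,"dy":0,"dz":0.001,"claw":1}]' | egrep 'tcp_pos|force' | tr '\n' ' '; echo; done; python3 -m crank '[{"rx":0,"ry":0,"rz":0,"dx":0,"dy":0,"dz":0,"claw":1},{"rx":0,"ry":0,"rz":0,"dx":0,"dy":0,"dz":0,"claw":1},{"rx":0,"ry":0,"rz":0,"dx":0,"dy":0,"dz":0,"claw":1},{"rx":0,"ry":0,"rz":0,"dx":0,"dy":0,"dz":0,"claw":1}]' | egrep 'tcp_pos|force'
python3 - <<'E'
from h import *
s=snap('wrist','w6')
E
```

```text
tcp_pos: [483.0, -62.3, 213.7] contact_force: [2.5, 4.8, 7.1] 
tcp_pos: [483.1, -62.3, 212.7] contact_force: [2.2, 4.3, 5.4] 
tcp_pos: [483.0, -62.3, 212.6]
contact_force: [3.0, 4.2, 5.6]
```

View pics/w6.png

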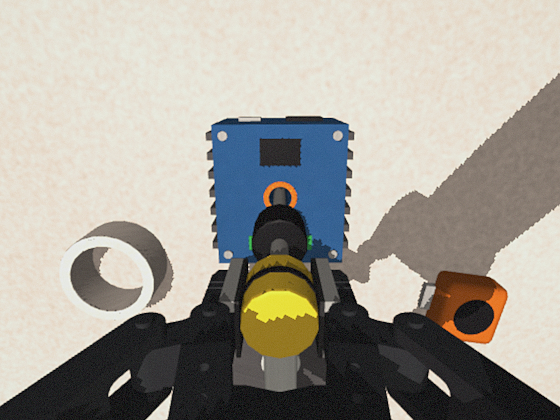

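The knob sits in the pads at the same pixels as before, (281, 255–357), so there's no slip. It's now pressed about 3.1 mm, so 1 mm more.

```bash
python3 -m crank '[{"rx":0,"ry":0,"rz":0,"dx":0,"dy":0,"dz":0.001,"claw":1},{"rx":0,"ry":0,"rz":0,"dx":0,"dy":0,"dz":0.001,"claw":1},{"rx":0,"ry":0,"rz":0,"dx":0,"dy":0,"dz":0.001,"claw":1},{"rx":0,"ry":0,"rz":0,"dx":0,"dy":0,"dz":0.001,"claw":1}]'
```

```text
t: 13.5
tcp_pos: [483.0, -62.3, 211.7]
tool_rot: [-0.712, 3.059, 0.0]
contact_force: [2.0, 3.3, 4.9]
gripper_width: 0.31
```

Now releasing.

```bash
python3 -m crank '[{"rx":0,"ry":0,"rz":0,"dx":0,"dy":0,"dz":0,"claw":0.6},{"rx":0,"ry":0,"rz":0,"dx":0,"dy":0,"dz":0,"claw":0.5},{"rx":0,"ry":0,"rz":0,"dx":0,"dy":0,"dz":0,"claw":0.4},{"rx":0,"ry":0,"rz":0,"dx":0,"dy":0,"dz":0,"claw":0.2},{"rx":0,"ry":0,"rz":0,"dx":0,"dy":0,"dz":0,"claw":0},{"rx":0,"ry":0,"rz":0,"dx":0,"dy":0,"dz":0,"claw":0},{"rx":0,"ry":0,"rz":0,"dx":0,"dy":0,"dz":0,"claw":0},{"rx":0,"ry":0,"rz":0,"dx":0,"dy":0,"dz":0,"claw":0}]'
python3 - <<'E'
from h import *
s=snap('wrist','w7')
E
```

```text
t: 14.5
tcp_pos: [482.8, -62.5, 211.3]
tool_rot: [-0.712, 3.06, -0.0]
contact_force: [0.1, 0.3, -1.0]
gripper_width: 1.003
```

View pics/w7.png

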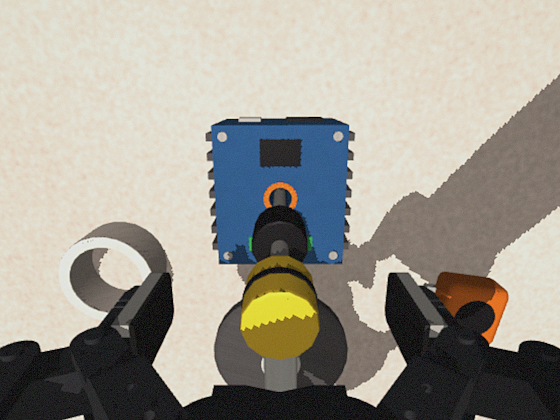

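The gripper is open and clear of the knob at (281,305), and the probe still stands in the rim. Retracting straight up, then checking.

```bash
python3 -m crank '[{"rx":0,"ry":0,"rz":0,"dx":0,"dy":0,"dz":-0.03,"claw":0},{"rx":0,"ry":0,"rz":0,"dx":0,"dy":0,"dz":-0.06,"claw":0},{"rx":0,"ry":0,"rz":0,"dx":0,"dy":0,"dz":-0.1,"claw":0},{"rx":0,"ry":0,"rz":0,"dx":0,"dy":0,"dz":-0.15,"claw":0},{"rx":0,"ry":0,"rz":0,"dx":0,"dy":0,"dz":-0.19,"claw":0},{"rx":0,"ry":0,"rz":0,"dx":0,"dy":0,"dz":-0.19,"claw":0},{"rx":0,"ry":0,"rz":0,"dx":0,"dy":0,"dz":-0.19,"claw":0}]'
python3 - <<'E'
from m import *
s=snap('wrist','w8');b=snap('side','b8');a=snap('scene','s8')
i=np.hstack([b['color'][170:290,220:340],a['color'][140:260,220:340]]);cv2.imwrite('pics/c8.png',cv2.resize(i,None,fx=3.3,fy=3.3,interpolation=2))
st=robot.sense();print(st['tcp_pos'],st['contact_force'])
P=cloud(s);h=cv2.cvtColor(s['color'],cv2.COLOR_BGR2HSV);m=cv2.inRange(h,np.array((20,110,60)),np.array((38,255,255)))>0
q=P[m]; z=q[:,2]; top=q[(z>np.percentile(z[(z>150)&(z<330)],70)-2)&(z<330)]; print('knob top z',np.median(top[:,2]),np.median(top,0),m.sum())
for f,n in (('scene0','s8'),('side0','b8')):
    d=cv2.absdiff(load(f)['color'],load(n)['color']).max(2); cv2.imwrite('pics/d_%s.png'%n,d)
# knob by two views
r=[]
for s,roi in((a,(240,120,340,260)),(b,(230,150,340,260))):
    u,v=blob(s,(22,120,80),(35,255,255),roi); r.append(ray(s,(u.min()+u.max())/2,(v.min()+v.max())/2)); print(u.min(),u.max(),v.min(),v.max())
print(tri(*r))
E
```

```text
t: 15.42
tcp_pos: [482.5, -62.5, 400.5]
tool_rot: [0.712, -3.059, -0.0]
contact_force: [-0.7, 0.8, -0.4]
gripper_width: 0.996
[482.06221807 -62.37751021 399.24773975] [ 0.40357824 -0.11111362 -0.17934172]
knob top z 246.35159791138722 [483.00810201 -63.47910242 246.35159791] 959
287 296 160 173
271 280 210 222
(array([483.064154  , -61.45871854, 231.97049298]), np.float64(0.7509024878897501))
```

View pics/c8.png

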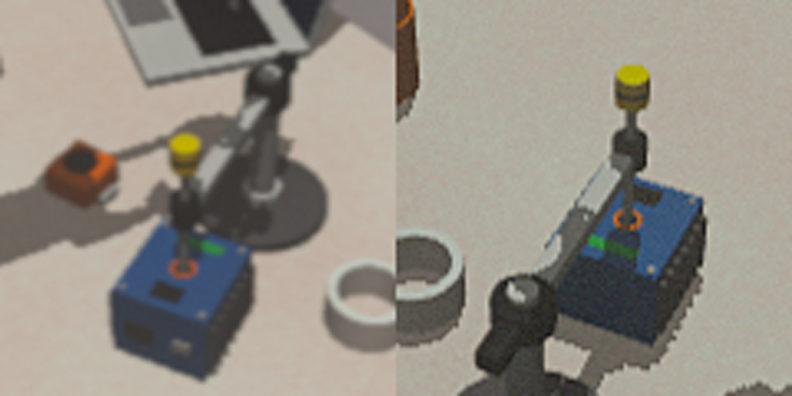

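View pics/s8.png

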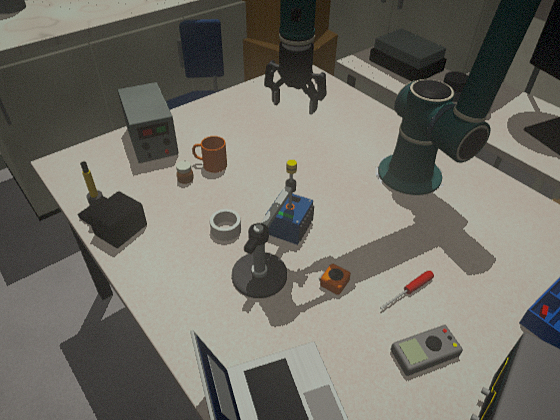

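The probe stands in the well, with the knob top at about 246–247 mm against an expected 247. The gripper is clear, and the enclosure and bystanders look where they were. Handing in.

```bash
python3 -c "
from workcell import robot
print(robot.finish_job())"
```

```text
the job is handed in; nothing more can be done
None
```

I swung the stand's arm about 70° by the gripped knob until the probe stood over the orange-rimmed well. I then pushed the probe down in 1 mm steps until I felt the contact, pressed about 4 mm further, let go and backed straight up. The robot's clock read about 15.5 s at hand-in, against the 58 s limit.

- **Contact:** the force stepped from about 3 N to 5–6 N with the TCP at about 215.7 mm, which puts the contact about 49 mm below the mouth. I stopped at 211.7 mm and the knob had not slipped in the grip. A single 4.4 N reading about 11 mm higher was noise; the next readings were back at about 3 N.
- **After letting go:** the wrist camera put the knob top at 246.4 mm, against about 247.3 mm expected. The two fixed cameras put the knob's middle at 232.0 mm, which agrees with 247. So the press is 4 to 5 mm, within the camera's accuracy and well short of the 10 mm stop.
- **Surroundings:** by eye, the pictures show the enclosure and the other things where they were, with nothing touching the robot. I did not measure their positions again.
- **Refused call:** my first move call was refused for missing fields, and nothing moved.

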